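# Fetch a specimen mount from under a riser with a trigger reacher

### The job

The round specimen mount has slid deep under the clear riser shelf, where no hand fits. Lift the reacher out of its cradle by the shaft, lay it flat on the desk and let go, then take it again across handle and trigger, close its jaws on the mount while that is still deep under the shelf, and draw the mount all the way out in front of the shelf with the jaws still closed on it. Leave the reacher lying flat and set the mount flat in the white dish; leave the little white case under the shelf and the jar where they are.

Things in the scene. Friction and masses are not known exactly. Their poses are not given: they have to be found in the camera images.
- reacher: Reacher tool, 250 mm long, about 280 g, loose, at first lying level in the cradle. Origin: on its underside below the middle of the handle; x runs along the shaft towards the jaws, y to its left, z up. It stands on the handle's underside and a foot at x = 148 to 160. Head above the foot: x 140 to 164, 66 mm wide. It balances at about x = 85
- reacher_handle (a point): Reacher frame (0, -3, 25) mm: middle of handle plus free trigger, together 58 mm wide in y. Black handle: x -55 to 55, heights 0 to 42, its left outer face at y = +26. Grey trigger bar on the right: x -35 to 35, heights 8 to 40, its outer face at y = -32 when free. Axes as the reacher's
- reacher_shaft (a point): Reacher frame (85, 0, 24) mm: the shaft's balance point. The shaft is an aluminium bar 14 mm wide in y, heights 17 to 31, free for grasping from x = 62 to 135. Axes as the reacher's
- trigger (a joint): How far the trigger is pressed towards the handle: 0 free, 0.016 m fully in (handle plus trigger then 42 mm wide). Spring: 5 N to start, 11 N at the end. Each jaw turns inward 0.031 rad per mm; on the mount the trigger stops at about 9 to 13 mm. A press of 2 mm is enough to hold the tool for sliding it along the desk and leaves the jaws wide enough
- reacher_jaws (a point): Reacher frame (192, 0, 12) mm: where the mount's centre should be when the jaws close. Jaws: pins at x = 155, y = +30 and -30, tips at x = 216, heights 3 to 20; free, they stand parallel, 50 mm apart at the tips (60 mm behind these), 80 mm over their backs
- jaw_l: The reacher's left jaw (its +y side), a dark steel strip with a rubber pad; origin at its pin
- jaw_r: The reacher's right jaw (its -y side), the same; origin at its pin
- cradle: Grey cradle, fixed: base plate 270 x 92 x 8 mm, origin at the centre of its underside, x along it, as the reacher lying in it (reacher origin at about x = -65, y = 3, z = 8). Walls up to 44 mm above the desk, 74 mm apart inside, enclose handle and trigger (x -135 to 1), so these cannot be spanned there; the shaft lies free. Lift out 45 mm straight up
- shelf: Clear plastic riser shelf, fixed, 220 mm deep (x), 260 mm wide (y), origin at the centre of its underside on the desk. Open front edge at x = -110; x points into the gap. Clear height 50 mm, top surface at 58 mm, side walls' inner faces at y = -124 and +124, back closed; a grey box stands on top at the rear, up to 103 mm above the desk
- mount: Round specimen mount, a plain grey resin disc 32 mm across and 18 mm high, about 40 g, lying flat on the desk under the shelf, 90 to 120 mm behind its front edge, in the left or right half. Origin at the centre of its underside
- slide_case: Small white box 32 x 26 x 22 mm beside the mount under the shelf, about 96 mm from it; to be left there. Origin at the centre of its underside
- dish: Round white dish, fixed, 80 mm across, 14 mm high, inside 74 mm across. Origin at the centre of its underside
- dish_in (a point): Centre of the dish's inner floor, 4 mm above the desk
- jar: Small round jar with lid, 38 mm across and 60 mm high, on the desk; to be left there. Origin at the centre of its underside

How it is judged:
By the outcome, as a careful person would: the job done as asked, in the order asked, and still so for the second after the job is handed in, with the robot touching nothing.
It also fails if it takes over 61 s, if anything falls off the work surface, if the arm or the gripper's body presses on something with over 40 N, if the wrist force passes 120 N, or if a joint passes its speed limit or range.

### The arm

A 6-joint arm with a two-finger parallel gripper is mounted at the origin on the work surface. World frame = base frame: x ahead of the robot, y to its left, z up, the work surface at z = 0. Lengths are in m, angles in rad, forces in N, time in s.
With the tool pointing down it reaches from about 0.275 to 0.85 m from the base axis. Payload 5.2 kg.
Tool frame: the origin (TCP) lies midway between the tips of the shut fingers; the grasp point (between the pads) lies 19 mm behind it; y points along the fingers, z is the direction in which the jaws open and shut, and the axes are right-handed (so a half turn about y gives the same grasp; the last joint's range is limited). The gripper opens to 85 mm and grips with 20 to 120 N. Pads are 22 mm wide; open, the fingers measure 114 mm over their backs; the gripper's body (76 mm by 85 mm) begins 54 mm behind the grasp point. The pads swing forward as they close: fully open they stand 13 mm farther back than shut.
Start: joints at [-1.545, 0.259, 1.535, -0, 1.348, -0.203], TCP at [0.125, -0.536, 0.231] pointing down, gripper open.
Joint ranges: [-3.14, 3.14], [-0.91, 2.08], [0.19, 2.58], [-1.22, 4.36], [0.22, 2.71], [-3.12, 3.12]. Speed limits (rad/s): [2.57, 2.57, 3.14, 3.14, 3.14, 3.14].

### API

Orientations are given as a 3x3 rotation matrix whose columns are the frame's x, y, z axes.
In Python, from cell import manip, snapshot gives the robot as it stands. Calls block until the motion is done:
- manip.move_to(position, orientation): joint-space move of the TCP to a pose.
- manip.line_to(position, frame=None, rate=0.15): straight line of the TCP; frame=None keeps the orientation; rate is the mean speed in m/s.
- manip.goto_joints(angles): joint-space move.
- manip.grip(opening, grasp_force=None): opening from 0.0 (shut) to 1.0 (fully open); grasp_force is the grip in N (None keeps the last); returns when the fingers have stopped.
- manip.hold(seconds).
- manip.solve_ik(position, orientation): joint angles nearest the present ones, or None.
- manip.sense(): the state.
- snapshot(name): name is "scene" or "top"; returns a dict with "color" (480x640x3 uint8, blue, green, red), "depth" (480x640 float32, m along the optical axis (not along the pixel's ray), 0 where there is no reading), "intrinsics" (3x3 intrinsics, pixels), "extrinsics" (4x4, takes a point from camera to world coordinates). Camera axes: x right, y up, looking along -z (the intrinsics and any distortion apply to the point x, -y, -z); pixel columns grow to the right and rows downward; lengths in m; the calibration is good to about 2 mm. A picture is of the moment at which its call begins.
A pose or a line that the arm cannot do raises manip.PlanningError and nothing moves.
- manip.hand_in(): hands the job in, once; it reports no verdict.
The state is a dict: "time_s": time; "qpos": joint angles; "joint_vel": joint speeds; "joint_torque": joint torques, N m; "position": TCP position; "eef_rot": TCP orientation; "force": force on the tool from outside, world axes, zero at the start; "wrist_torque": the same for the moment, N m; "gripper_width": opening from 0.0 (shut) to 1.0 (fully open).
Only numpy, scipy, OpenCV 4.12 (cv2) and the standard library are available. Lean on these libraries where they do the work, as an engineer would, in place of code of your own. Each camera call takes 0.05 s, during which the arm holds its last target.

## Working session

There is one attempt and no reset: what is moved stays moved. The work goes in short steps, each a Python script; the robot and the scene stay as the last script left them, time stands still between calls to the robot, and variables do not carry over. Pictures are saved under pics/ and viewed, and the job is handed in when it is done.

```bash
ls -la; mkdir -p pics; cat > h.py <<'E'
import numpy as np, cv2
from cell import manip, snapshot
def world(s,u,v,d=None,z=None):
    K=np.array(s["intrinsics"]);E=np.array(s["extrinsics"])
    r=np.array([(u-K[0,2])/K[0,0],-(v-K[1,2])/K[1,1],-1.0])
    if z is None: return E[:3,:3]@(r*d)+E[:3,3]
    w=E[:3,:3]@r; return E[:3,3]+w*(z-E[2,3])/w[2]
def cloud(s):
    K=np.array(s["intrinsics"]);E=np.array(s["extrinsics"]);d=s["depth"]
    v,u=np.mgrid[:480,:640]
    P=np.stack([(u-K[0,2])/K[0,0]*d,-(v-K[1,2])/K[1,1]*d,-d],-1)
    return P@E[:3,:3].T+E[:3,3]
def save(name,pic):
    s=snapshot(name); cv2.imwrite(f"pics/{pic}.png",s["color"]); np.savez(f"pics/{pic}.npz",**{k:np.array(v) for k,v in s.items()}); return s
def load(pic): return dict(np.load(f"pics/{pic}.npz"))
E
python3 - <<'E'
from h import *
for n in("scene","top"):
    s=save(n,n+"0"); print(n,s["intrinsics"],s["extrinsics"],[k for k in s])
print(manip.sense())
E
```

```text
total 12
drwxr-xr-x  3 agent agent 4096 Dec  7 01:49 .
drwxr-xr-x 23 root  root  4096 Dec  7 01:49 ..
drwxr-xr-x  2 agent agent 4096 Dec  7 01:49 pics
scene [[503.39513279   0.         325.03951794]
 [  0.         503.39513279 234.01650937]
 [  0.           0.           1.        ]] [[ 0.76844552 -0.45394147  0.45103062  1.0101892 ]
 [ 0.63970778  0.56288626 -0.5233861  -0.44680236]
 [-0.01629228  0.6907215   0.72293732  0.79194368]
 [ 0.          0.          0.          1.        ]] ['color', 'depth', 'intrinsics', 'extrinsics']
top [[601.4454857    0.         343.03419917]
 [  0.         601.4454857  243.3712871 ]
 [  0.           0.           1.        ]] [[ 0.00338873  0.9875467  -0.15728965  0.37065753]
 [-0.99998282  0.00409871  0.00418968  0.11184483]
 [ 0.00478219  0.15727275  0.98754363  1.36271915]
 [ 0.          0.          0.          1.        ]] ['color', 'depth', 'intrinsics', 'extrinsics']
{'time_s': 0.1, 'qpos': array([-1.54479251e+00,  2.59279338e-01,  1.53596366e+00, -3.08962604e-05,
        1.34801849e+00, -2.02796239e-01]), 'joint_vel': array([ 3.47697522e-04, -2.86892357e-03, -2.61133502e-03,  8.82182580e-04,
        4.33030716e-05, -6.48827208e-04]), 'joint_torque': array([ 2.02081617e-03, -4.46966243e+01, -2.91247058e+01, -2.45699530e-04,
        6.23505635e-03,  1.12856830e-05]), 'position': array([ 0.12474657, -0.53517674,  0.23055688]), 'eef_rot': array([[-9.73937713e-01, -7.35136087e-05,  2.26815623e-01],
       [-2.26815427e-01,  1.66748263e-03, -9.73936333e-01],
       [-3.06613536e-04, -9.99998607e-01, -1.64069824e-03]]), 'force': array([-0.20894476,  0.81025109, -0.3158338 ]), 'wrist_torque': array([-0.02417739, -0.03707381, -0.00079523]), 'gripper_width': 0.9987262684290042}
```

View pics/scene0.png

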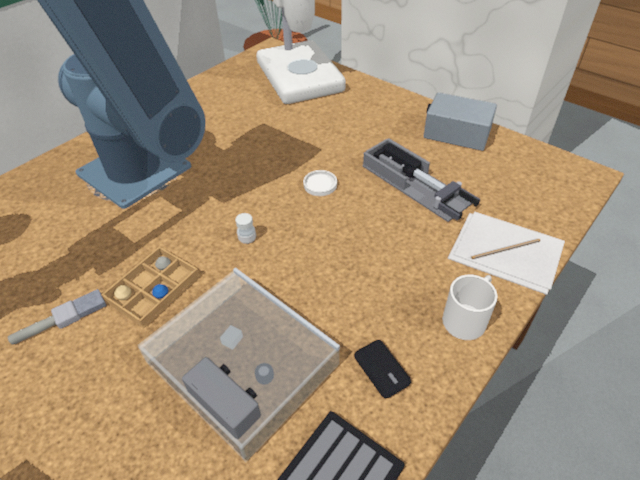

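View pics/top0.png

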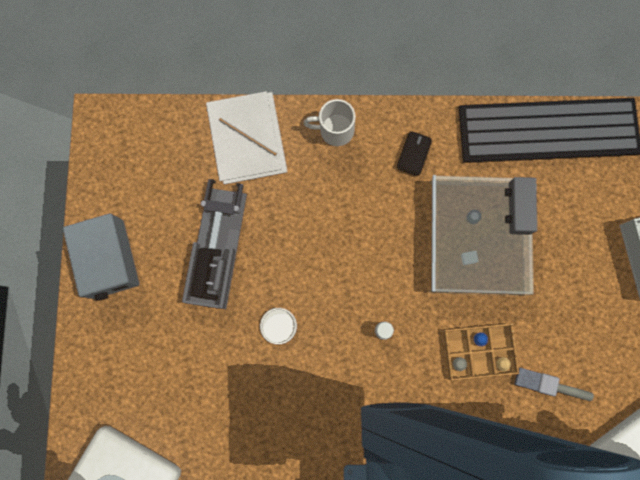

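```bash
python3 - <<'E'
from h import *
a=load("top0");c=a["color"]
im=np.hstack([cv2.resize(c[160:320,170:260],None,fx=3.7,fy=3.7,interpolation=cv2.INTER_CUBIC),cv2.resize(c[160:320,420:550],None,fx=3.7*1,fy=3.7,interpolation=cv2.INTER_CUBIC)])
print(im.shape)
cv2.imwrite("pics/z0.png",im[:600,:815][:,:800])
b=load("scene0")["color"]
im=np.hstack([cv2.resize(b[130:230,350:490],(400,286)),cv2.resize(b[260:460,130:350],(400,364))[:286]])
cv2.imwrite("pics/z1.png",cv2.resize(b[260:460,130:350],(660,600),interpolation=cv2.INTER_CUBIC))
cv2.imwrite("pics/z2.png",cv2.resize(b[130:230,350:490],(798,570),interpolation=cv2.INTER_CUBIC))
E
```

```text
(592, 814, 3)
```

View pics/z0.png

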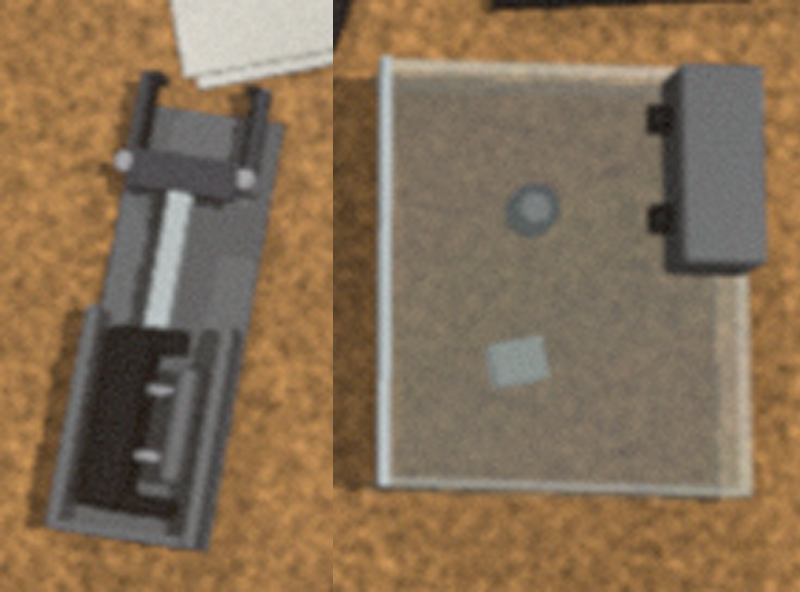

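View pics/z1.png

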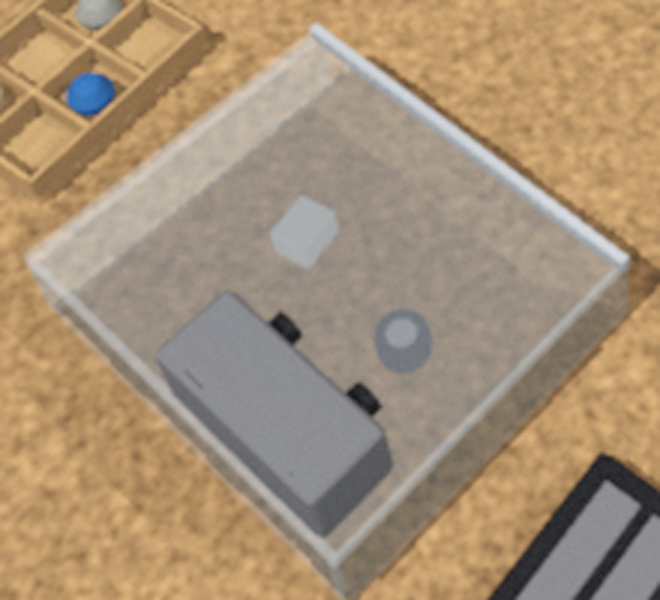

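View pics/z2.png

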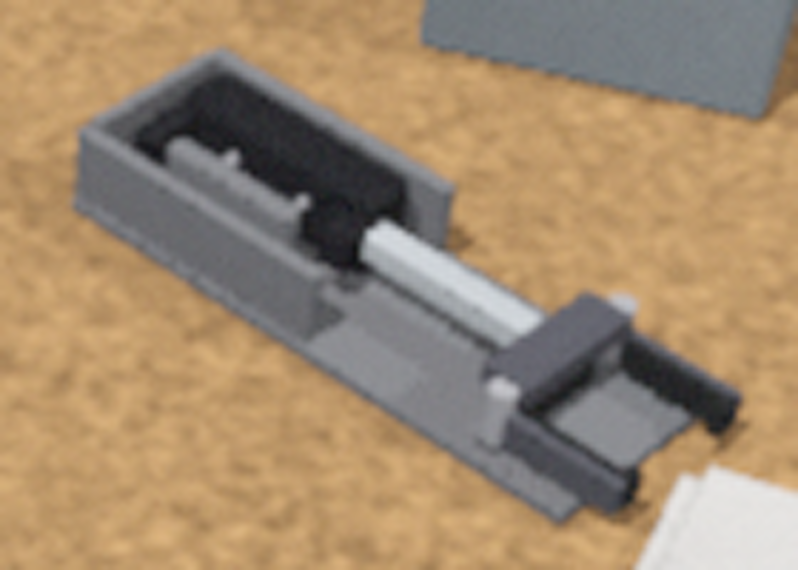

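```bash
python3 - <<'E'
from h import *
a=load("top0");b=load("scene0")
np.set_printoptions(precision=4,suppress=True)
T=lambda x,y:(420+(x-333)/3.7-.35,160+y/3.7-.35)
L=lambda x,y:(170+x/3.7-.35,160+y/3.7-.35)
S=lambda x,y:(130+x/3-.33,260+y/3-.33)
S2=lambda x,y:(350+x/5.7-.4,130+y/5.7-.4)
def p(n,s,uv,z):
    d=s["depth"][int(round(uv[1])),int(round(uv[0]))]
    print(n,np.round(uv,1),"plane",world(s,*uv,z=z),"depth",world(s,*uv,d=d))
p("mount top light T",a,T(536,208),.018); p("mount light S",b,S(402,333),.018)
p("case T",a,T(518,361),.022); p("case S",b,S(305,225),.022)
for q in[(384,60),(384,487),(748,492)]: p("shelf T",a,T(*q),.058)
for q in[(315,30),(625,262),(335,560),(32,262)]: p("shelf S",b,S(*q),.058)
p("dish T",a,(278,326),.014);p("dish S",b,(320,182),.014)
p("jar T",a,(385,330),.06);p("jar S",b,(244,219),.06)
p("pinL T",a,L(125,160),.03+.008);p("pinR T",a,L(245,178),.038)
p("pinL S",b,S2(623,303),.038);p("pinR S",b,S2(503,393),.038)
p("shaft head end T",a,L(180,195),.039);p("shaft handle end T",a,L(155,325),.039)
for q in[(48,527),(205,548),(95,305),(237,333)]: p("cradle wall T",a,L(*q),.044)
p("wallcorners S",b,S2(220,52),.044);p("wall S",b,S2(82,133),.044);p("wall S",b,S2(450,188),.044)
p("jawtip l T",a,L(153,75),.028);p("jawtip r T",a,L(261,92),.028)
E
```

```text
mount top light T [474.5 215.9] plane [ 0.6497 -0.1938  0.018 ] depth [ 0.6419 -0.1853  0.0555]
mount light S [263.7 370.7] plane [ 0.6511 -0.1975  0.018 ] depth [ 0.6669 -0.2085  0.0521]
case T [469.6 257.2] plane [ 0.5538 -0.179   0.022 ] depth [ 0.5504 -0.1736  0.0471]
case S [231.3 334.7] plane [ 0.5585 -0.185   0.022 ] depth [ 0.5794 -0.1971  0.0575]
shelf T [433.4 175.9] plane [ 0.7323 -0.0955  0.058 ] depth [ 0.7331 -0.096   0.0551]
shelf T [433.4 291.3] plane [ 0.474  -0.0903  0.058 ] depth [ 0.4744 -0.091   0.0533]
shelf T [531.8 292.6] plane [ 0.4719 -0.304   0.058 ] depth [ 0.4716 -0.3028  0.0617]
shelf S [234.7 269.7] plane [ 0.4787 -0.0949  0.058 ] depth [ 0.4783 -0.0947  0.0575]
shelf S [338. 347.] plane [ 0.735  -0.1013  0.058 ] depth [ 0.7353 -0.1016  0.0587]
shelf S [241.3 446.3] plane [ 0.7291 -0.3165  0.058 ] depth [ 0.729  -0.3164  0.0576]
shelf S [140.3 347. ] plane [ 0.479  -0.3102  0.058 ] depth [ 0.4782 -0.31    0.0569]
dish T [278 326] plane [0.399  0.2499 0.014 ] depth [0.3992 0.2507 0.0069]
dish S [320 182] plane [0.4063 0.2401 0.014 ] depth [0.3966 0.2512 
[... 705 characters left out ...]
4 ] depth [0.4495 0.4564 0.0427]
cradle wall T [225.1 307.8] plane [0.4374 0.3631 0.044 ] depth [0.4389 0.3687 0.0144]
cradle wall T [195.3 242.1] plane [0.5822 0.4339 0.044 ] depth [0.5825 0.4343 0.0426]
cradle wall T [233.7 249.6] plane [0.5656 0.3483 0.044 ] depth [0.5678 0.351  0.0292]
wallcorners S [388.2 138.7] plane [0.4557 0.4471 0.044 ] depth [0.4552 0.4479 0.0433]
wall S [364.  152.9] plane [0.4431 0.3629 0.044 ] depth [0.4405 0.3666 0.0405]
wall S [428.5 162.6] plane [0.5847 0.428  0.044 ] depth [0.583  0.4315 0.041 ]
jawtip l T [211.  179.9] plane [0.7287 0.4081 0.028 ] depth [0.7286 0.4081 0.0283]
jawtip r T [240.2 184.5] plane [0.7182 0.3412 0.028 ] depth [0.7177 0.3409 0.0298]
```

```bash
python3 - <<'E'
from h import *
np.set_printoptions(precision=4,suppress=True)
for n in("top0","scene0"):
    s=load(n);P=cloud(s);hsv=cv2.cvtColor(s["color"],cv2.COLOR_BGR2HSV)
    roi=(P[...,0]>.56)&(P[...,0]<.665)&(P[...,1]>.36)&(P[...,1]<.42)&(P[...,2]>.028)
    m=(roi&(hsv[...,2]>130)&(hsv[...,1]<70)).astype(np.uint8)
    k,lab,st,ce=cv2.connectedComponentsWithStats(m)
    i=1+np.argmax(st[1:,4]); v,u=np.nonzero(lab==i)
    W=np.array([world(s,a,b,z=.039)[:2] for a,b in zip(u,v)],np.float32)
    f=cv2.fitLine(W,cv2.DIST_L2,0,.01,.01).ravel(); print(n,"shaft",len(W),W.mean(0),np.arctan2(f[1],f[0])%np.pi, W.min(0),W.max(0))
    w=(P[...,2]>.038)&(P[...,2]<.06)&(P[...,0]>.42)&(P[...,0]<.6)&(P[...,1]>.33)&(P[...,1]<.48)
    r=cv2.minAreaRect(P[w][:,:2].astype(np.float32)); print("walls",r)
# IK variants
d0=-.147
def R(psi,s):
    n=np.array([-np.sin(psi),np.cos(psi),0])*s; y=np.array([0,0,-1.]); return np.stack([np.cross(y,n),y,n],1)
for s in(1,-1):
    print(s,manip.solve_ik([.60,.39,.1],R(d0,s)))
    for p in([.65,.06,.1],[.65,.15,.1],[.65,0,.01],[.65,.23,.01]): print(manip.solve_ik(p,R(-np.pi/2,s)))
E
```

```text
top0 shaft 228 [0.6112 0.3917] 2.9979236 [0.5699 0.3801] [0.6539 0.4043]
walls ((0.5211825370788574, 0.4018210172653198), (0.09130360931158066, 0.15839266777038574), 81.69166564941406)
scene0 shaft 212 [0.6139 0.3817] 2.9828663 [0.57   0.3669] [0.6557 0.3978]
walls ((0.5205375552177429, 0.39876723289489746), (0.09356394410133362, 0.15664732456207275), 82.10437774658203)
1 [ 0.4209  0.6485  1.2482 -0.      1.2449 -1.0029]
[-0.0785  0.5439  1.4363 -0.      1.1614 -0.0785]
[ 0.0599  0.5672  1.3952 -0.      1.1792  0.0599]
[-0.1713  0.6403  1.5176 -0.      0.9837 -0.1713]
[ 0.1787  0.6977  1.4025 -0.      1.0414  0.1787]
-1 [0.4209 0.6485 1.2482 0.     1.2449 2.1387]
[-0.0785  0.5439  1.4363 -0.      1.1614  3.0631]
[ 0.0599  0.5672  1.3952 -0.      1.1792 -3.0817]
[-0.1713  0.6403  1.5176 -0.      0.9837  2.9703]
[ 0.1787  0.6977  1.4025 -0.      1.0414 -2.9629]
```

```bash
cat >> h.py <<'E'
np.set_printoptions(precision=4,suppress=True)
def R(psi,s=1):
    n=np.array([-np.sin(psi),np.cos(psi),0])*s; y=np.array([0,0,-1.]); return np.stack([np.cross(y,n),y,n],1)
def st(msg=""):
    s=manip.sense(); print(msg,"t",round(s["time_s"],2),"pos",s["position"],"F",s["force"],"M",s["wrist_torque"],"w",round(s["gripper_width"],4),flush=True); return s
E
python3 - <<'E'
from h import *
psi=-.148
manip.move_to([.600,.390,.15],R(psi)); st("above")
save("top","top1")
manip.line_to([.600,.390,.014],rate=.15); st("down")
save("scene","scene1")
E
```

```text
above t 3.73 pos [0.6006 0.3891 0.1501] F [ 0.2108  0.5535 -1.0568] M [ 0.0697 -0.0081  0.027 ] w 0.9993
down t 4.83 pos [0.6009 0.3904 0.0152] F [0.2657 0.322  0.1978] M [ 0.0418  0.0046 -0.0297] w 1.003
```

View pics/scene1.png

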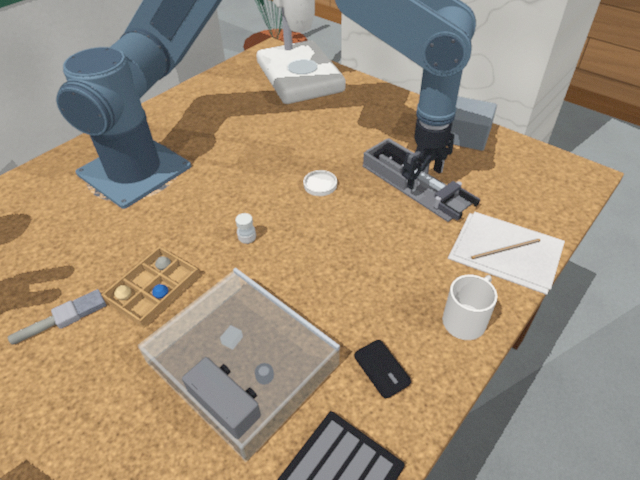

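View pics/top1.png

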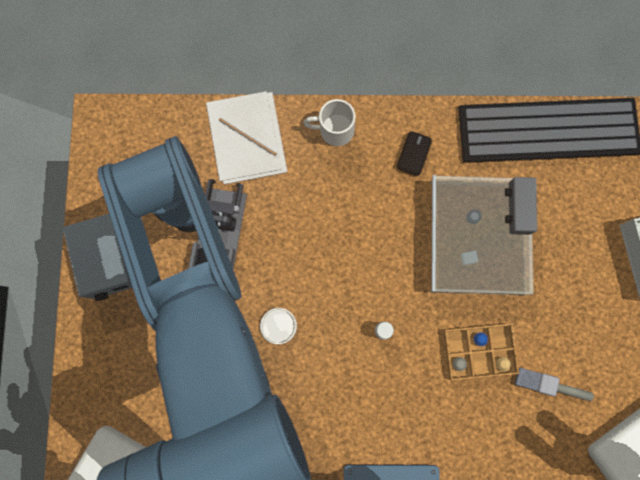

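```bash
python3 - <<'E'
from h import *
manip.grip(0.0,70); st("grip")
p=manip.sense()["position"]
manip.line_to([.600,.390,.12],rate=.12); st("lift")
save("scene","scene2")
E
python3 -c "
import cv2;b=cv2.imread('pics/scene2.png');cv2.imwrite('pics/scene2z.png',cv2.resize(b[80:250,330:530],(700,595)))"
```

```text
grip t 5.54 pos [0.6003 0.3902 0.0144] F [0.3338 0.7466 2.1419] M [ 0.0726  0.0371 -0.0583] w 0.1479
lift t 6.58 pos [0.5993 0.3896 0.1187] F [-0.0018  0.2211 -3.3886] M [ 0.0008  0.0061 -0.0136] w 0.1447
```

View pics/scene2z.png

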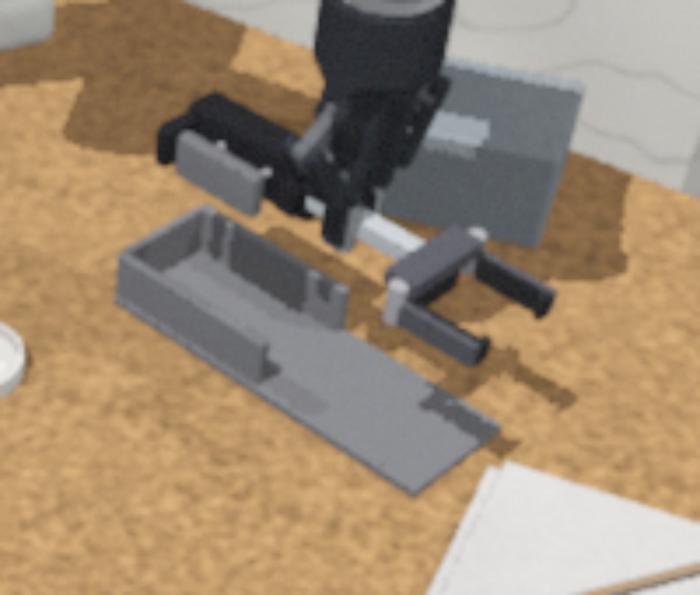

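```bash
python3 - <<'E'
from h import *
manip.move_to([.651,.068,.12],R(-np.pi/2)); st("over")
manip.line_to([.651,.068,.020],rate=.15)
manip.line_to([.651,.068,.0068],rate=.04); st("down")
manip.grip(0.7); st("open")
manip.line_to([.651,.068,.12],rate=.2); 
save("scene","scene3");save("top","top3");st("up")
E
python3 -c "
import cv2;b=cv2.imread('pics/scene3.png');cv2.imwrite('pics/scene3z.png',cv2.resize(b[160:460,200:560],(720,600)))"
```

```text
over t 7.86 pos [0.6509 0.069  0.1198] F [ 0.4264  0.8207 -1.8898] M [ 0.0033 -0.0385 -0.0507] w 0.1481
down t 9.16 pos [0.6508 0.0679 0.0066] F [ 0.6653 -0.4343 -3.2387] M [ 0.0202 -0.0676 -0.0023] w 0.1505
open t 9.67 pos [0.6511 0.068  0.0069] F [ 0.4587  0.0037 -0.1865] M [-0.0363 -0.0338 -0.0149] w 0.7001
up t 10.48 pos [0.6496 0.068  0.1179] F [0.2529 0.608  0.0448] M [-0.004   0.0303  0.0241] w 0.6974
```

View pics/scene3z.png

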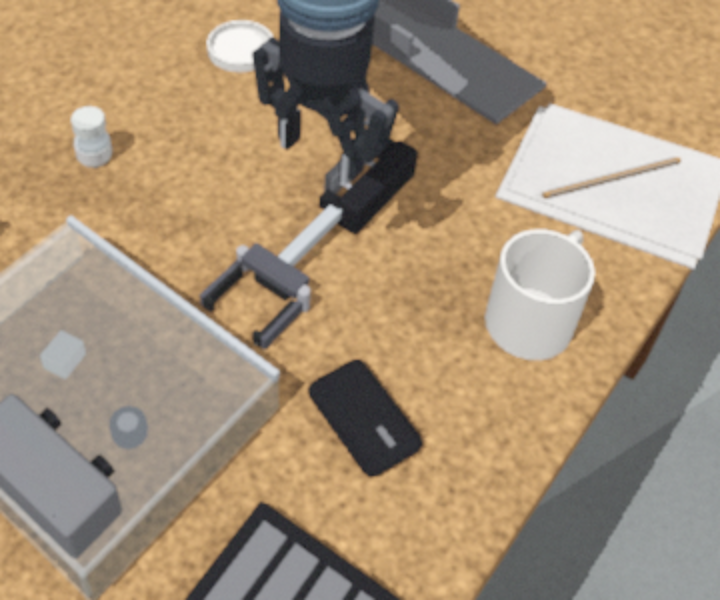

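View pics/top3.png

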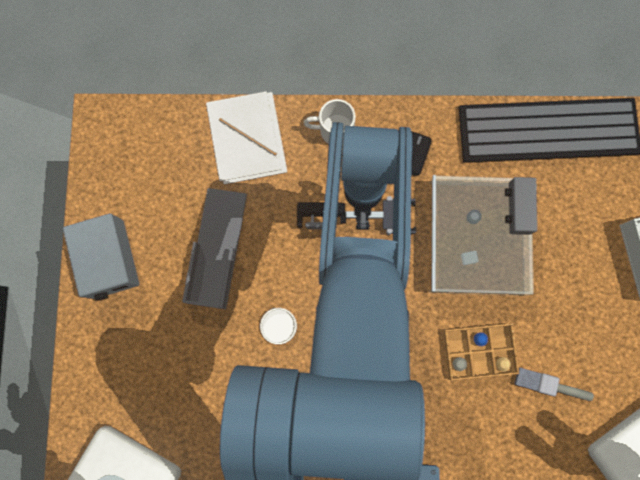

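```bash
python3 - <<'E'
from h import *
b=load("scene3");a=load("top3")
S=lambda x,y:(200+x/2-.25,160+y/2-.25)
def p(n,s,uv,z):
    d=s["depth"][int(round(uv[1])),int(round(uv[0]))]
    print(n,np.round(uv,1),"plane",world(s,*uv,z=z),"depth",world(s,*uv,d=d))
p("pin+x",b,S(305,289),.03);p("pin-x",b,S(242,252),.03)
p("tip-x",b,S(207,300),.02);p("tip+x",b,S(262,340),.02)
p("handle end",b,S(415,150),.042);p("handle end l",b,S(357,227),.042)
p("mount",b,S(129,421),.018);p("front edge+x",b,S(277,375),.058)
cv2.imwrite("pics/top3z.png",cv2.resize(a["color"][180:260,290:490],(800,320),interpolation=cv2.INTER_CUBIC))
cv2.imwrite("pics/scene3y.png",cv2.resize(b["color"][260:410,200:380],(720,600),interpolation=cv2.INTER_CUBIC))
E
```

```text
pin+x [352.2 304.2] plane [ 0.6886 -0.0014  0.03  ] depth [0.6871 0.0007 0.0263]
pin-x [320.8 285.8] plane [ 0.6157 -0.0052  0.03  ] depth [ 0.6152 -0.0045  0.0289]
tip-x [303.2 309.8] plane [ 0.6215 -0.0628  0.02  ] depth [ 0.6186 -0.06    0.0144]
tip+x [330.8 329.8] plane [ 0.6886 -0.0641  0.02  ] depth [ 0.687  -0.0622  0.0162]
handle end [407.2 234.8] plane [0.6749 0.2004 0.042 ] depth [0.674  0.202  0.0401]
handle end l [378.2 273.2] plane [0.688  0.0803 0.042 ] depth [0.6763 0.0994 0.0148]
mount [264.2 370.2] plane [ 0.6513 -0.1963  0.018 ] depth [ 0.6681 -0.2081  0.0542]
front edge+x [338.2 347.2] plane [ 0.7356 -0.1014  0.058 ] depth [ 0.7353 -0.101   0.0572]
```

View pics/top3z.png

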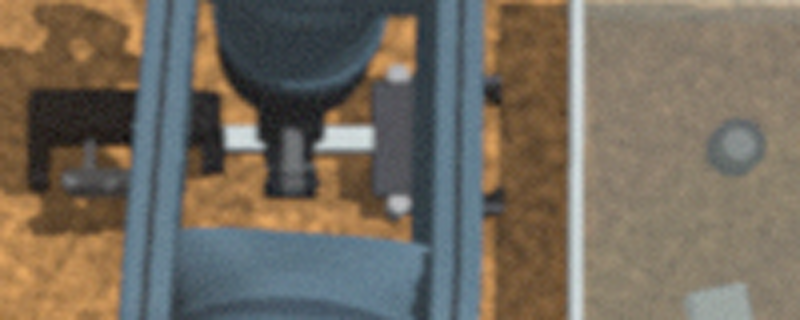

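View pics/scene3y.png

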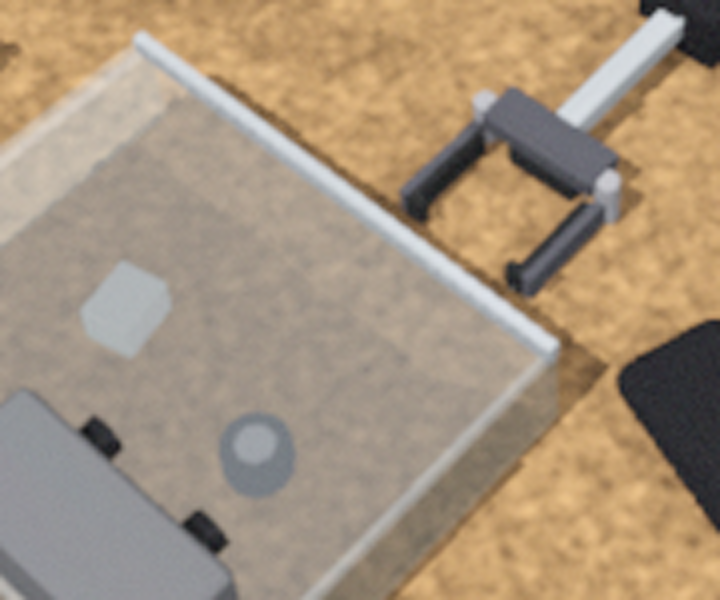

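```bash
python3 - <<'E'
from h import *
b=load("scene3");a=load("top3")
T=lambda x,y:(290+x/4-.37,180+y/4-.37)
S=lambda x,y:(200+x/4-.37,260+y/4-.37)
for n,q in dict(pinp=(398,72),pinm=(399,204)).items(): print("T",n,world(a,*T(*q),z=.031))
print("T mount",world(a,*T(735,147),z=.009),"light",world(a,*T(741,145),z=.018))
print("T edge",world(a,*T(576,20),z=.058),world(a,*T(577,310),z=.058))
print("T handle end",world(a,*T(30,95),z=.042),world(a,*T(36,188),z=.042))
for n,q in dict(pinm=(485,102),pinp=(608,183)).items(): print("S",n,world(b,*S(*q),z=.031))
print("S mount",world(b,*S(257,454),z=.009),"light",world(b,*S(256,443),z=.018))
E
```

```text
T pinp [0.6884 0.0019 0.031 ]
T pinm [0.6122 0.002  0.031 ]
T mount [ 0.6503 -0.1932  0.009 ] light [ 0.6496 -0.1947  0.018 ]
T edge [ 0.7121 -0.0955  0.058 ] [ 0.5488 -0.0928  0.058 ]
T handle end [0.6716 0.2097 0.042 ] [0.6185 0.2055 0.042 ]
S pinm [ 0.6155 -0.0045  0.031 ]
S pinp [ 0.6897 -0.0047  0.031 ]
S mount [ 0.6505 -0.1977  0.009 ] light [ 0.6507 -0.1972  0.018 ]
```

```bash
python3 - <<'E'
from h import *
manip.grip(1.0,30)
manip.move_to([.648,.154,.10],R(-np.pi/2)); st("above")
manip.line_to([.648,.154,.0045],rate=.12); st("down")
manip.grip(.66,30); st("g"); save("scene","scene4")
E
python3 -c "
import cv2;b=cv2.imread('pics/scene4.png');cv2.imwrite('pics/scene4z.png',cv2.resize(b[180:330,280:460],(720,600),interpolation=cv2.INTER_CUBIC))"
```

```text
above t 11.31 pos [0.6476 0.1554 0.0995] F [-0.1223  0.5145  0.5632] M [ 0.0604 -0.0347 -0.0119] w 0.9991
down t 12.26 pos [0.6488 0.1538 0.0054] F [ 0.0513 -0.4028  0.2049] M [ 0.0019 -0.0434 -0.0227] w 0.9995
g t 12.66 pos [0.6491 0.1541 0.0057] F [ 0.4691 -0.1794  5.6628] M [-0.0415 -0.0911 -0.0418] w 0.6627
```

View pics/scene4z.png

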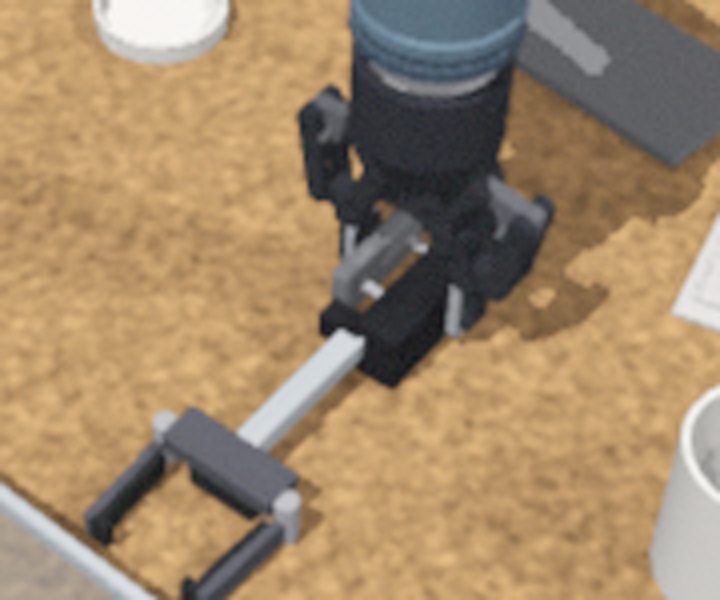

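```bash
python3 - <<'E'
from h import *
manip.grip(.653,30); st("g")
manip.line_to([.6485,.06,.0050],rate=.1); s=st("mid"); save("scene","scene5a")
E
python3 -c "
import cv2;b=cv2.imread('pics/scene5a.png');cv2.imwrite('pics/scene5az.png',cv2.resize(b[230:410,200:416],(720,600),interpolation=cv2.INTER_CUBIC))"
```

```text
g t 12.93 pos [0.6494 0.1541 0.0058] F [1.4685 0.7075 4.6753] M [-0.0357 -0.1956 -0.0476] w 0.6514
mid t 14.02 pos [0.6489 0.0594 0.0057] F [1.0351 0.0153 5.1173] M [-0.0279  0.0718 -0.1491] w 0.6531
```

View pics/scene5az.png

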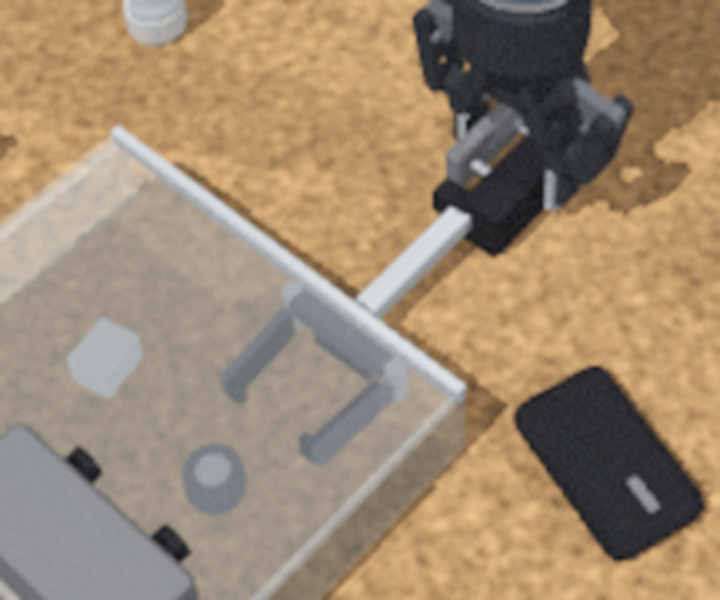

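```bash
python3 - <<'E'
from h import *
manip.line_to([.6485,-.0035,.0050],rate=.08); s=st("in"); save("scene","scene5");save("top","top5")
E
python3 -c "
import cv2;b=cv2.imread('pics/scene5.png');b=cv2.resize(b[260:410,200:380],(480,400),interpolation=cv2.INTER_CUBIC);a=cv2.imread('pics/top5.png');a=cv2.resize(a[180:255,420:480],(320,400),interpolation=cv2.INTER_CUBIC);import numpy as np;cv2.imwrite('pics/c5.png',np.hstack([b,a]))"
```

```text
in t 15.01 pos [ 0.6489 -0.0041  0.0056] F [-1.026  -0.3353  5.1332] M [ 0.0057  0.0085 -0.1484] w 0.6537
```

View pics/c5.png

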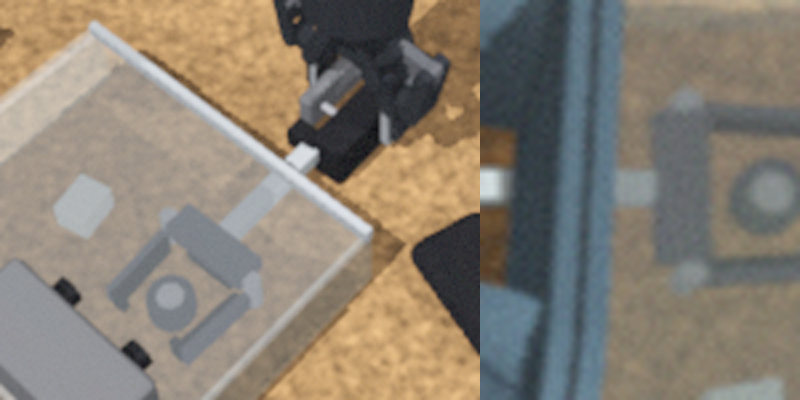

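```bash
python3 - <<'E'
from h import *
manip.grip(.45,40); s=st("closed"); save("scene","scene6");save("top","top6")
E
python3 -c "
import cv2;b=cv2.imread('pics/scene6.png');b=cv2.resize(b[260:410,200:380],(480,400),interpolation=cv2.INTER_CUBIC);a=cv2.imread('pics/top6.png');a=cv2.resize(a[180:255,420:480],(320,400),interpolation=cv2.INTER_CUBIC);import numpy as np;cv2.imwrite('pics/c6.png',np.hstack([b,a]))"
```

```text
closed t 15.35 pos [ 0.6524 -0.0042  0.0076] F [ 5.8567 -0.1125  8.5917] M [ 0.1178 -0.8255  0.0933] w 0.5329
```

View pics/c6.png

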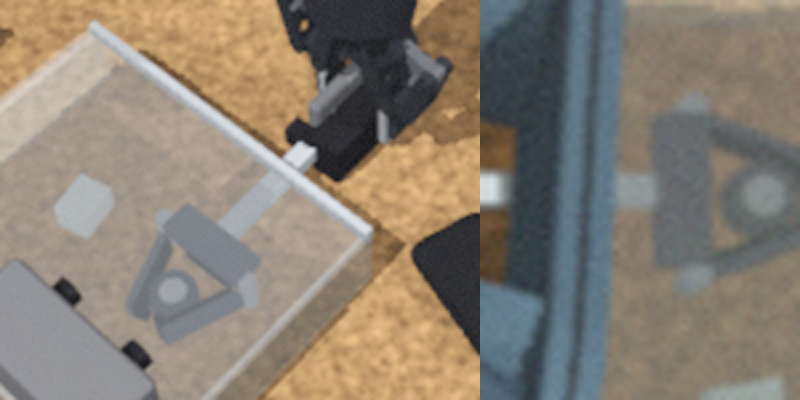

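```bash
python3 - <<'E'
from h import *
manip.line_to([.650,.165,.0060],rate=.1); s=st("out"); save("scene","scene7")
E
python3 -c "
import cv2;b=cv2.imread('pics/scene7.png');b=cv2.resize(b[180:380,220:460],(720,600),interpolation=cv2.INTER_CUBIC);cv2.imwrite('pics/c7.png',b)"
```

```text
out t 17.28 pos [0.6512 0.1636 0.0075] F [-0.9504 -3.6847  9.3445] M [-0.4759  0.0627  0.1896] w 0.5319
```

View pics/c7.png

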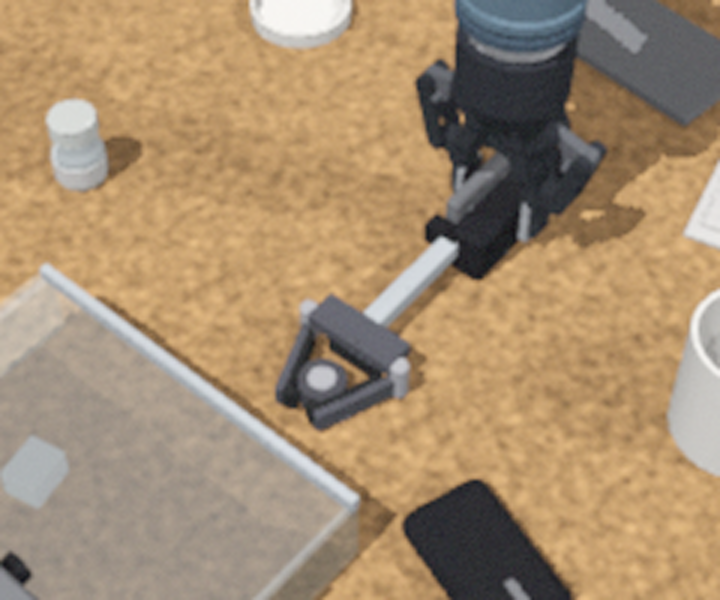

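```bash
python3 - <<'E'
from h import *
manip.hold(.3)
manip.grip(.66,30); st("rel")
manip.line_to([.650,.232,.0055],rate=.1); st("ret")
manip.grip(1.0); manip.line_to([.650,.232,.12],rate=.2); st("up")
save("scene","scene8")
E
python3 -c "
import cv2;b=cv2.imread('pics/scene8.png');b=cv2.resize(b[150:350,220:460],(720,600),interpolation=cv2.INTER_CUBIC);cv2.imwrite('pics/c8.png',b)"
```

```text
rel t 17.9 pos [0.6495 0.1645 0.0055] F [-0.7516 -2.0892 -0.0474] M [-0.3056  0.0054 -0.1363] w 0.6574
ret t 18.72 pos [0.6499 0.2326 0.0055] F [0.0582 0.9616 0.6363] M [0.1813 0.0085 0.0494] w 0.6537
up t 19.85 pos [0.6493 0.2318 0.119 ] F [-0.3524  0.2057 -0.5984] M [-0.0387 -0.0037  0.0035] w 0.9996
```

View pics/c8.png

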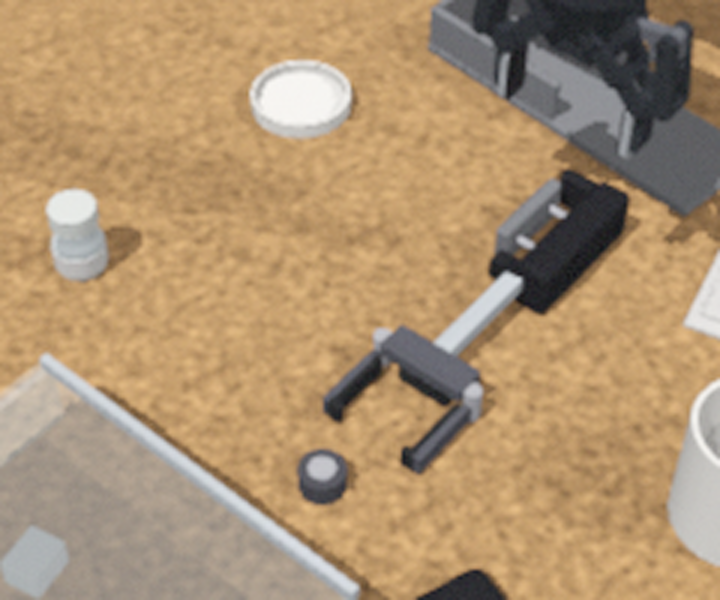

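```bash
python3 - <<'E'
from h import *
b=load("scene8");a=save("top","top8")
S=lambda x,y:(220+x/3-.33,150+y/3-.33)
print("S light",world(b,*S(322,467),z=.018),"outline",world(b,*S(322,476),z=.009))
for n in("top0","scene0"):
    s=load(n);hsv=cv2.cvtColor(s["color"],cv2.COLOR_BGR2HSV);P=cloud(s)
    roi=(abs(P[...,0]-.40)<.07)&(abs(P[...,1]-.247)<.07)
    m=(roi&(hsv[...,1]<60)&(hsv[...,2]>140)).astype(np.uint8)
    c=max(cv2.findContours(m,0,1)[0],key=cv2.contourArea); (u,v),ax,_=cv2.fitEllipse(c)
    print(n,"dish",u,v,ax,world(s,u,v,z=.010))
cv2.imwrite("pics/t8z.png",cv2.resize(a["color"][160:340,260:500],(800,600),interpolation=cv2.INTER_CUBIC))
E
```

```text
S light [ 0.6484 -0.0262  0.018 ] outline [ 0.6486 -0.0266  0.009 ]
top0 dish 277.87908935546875 325.5895080566406 (35.573455810546875, 36.074851989746094) [0.4    0.2506 0.01  ]
scene0 dish 319.7984619140625 182.53636169433594 (25.666170120239258, 34.06468963623047) [0.4041 0.2418 0.01  ]
```

View pics/t8z.png

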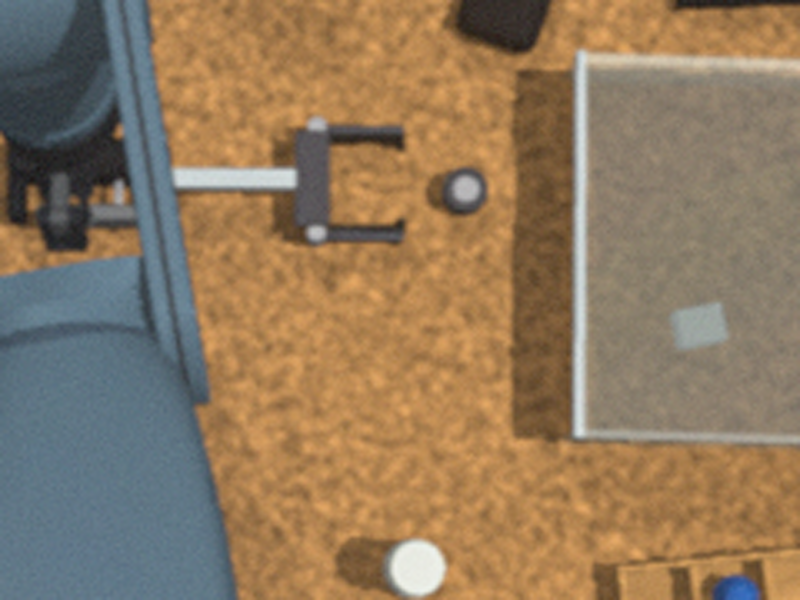

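```bash
python3 - <<'E'
from h import *
a=load("top8")
u,v=260+465/3.3333-.35,160+190/3.3333-.35
t=world(a,u,v,z=.012); print("T mount",t)
x,y=.649,(-.0262+t[1])/2
print(x,y)
manip.move_to([x,y,.10],R(-np.pi/2)); st("above")
manip.grip(.68)
manip.line_to([x,y,.006],rate=.12); st("down")
save("scene","scene9")
manip.grip(0.0,40); st("grip")
save("scene","scene9b")
E
python3 -c "
import cv2,numpy as np
f=lambda n:cv2.resize(cv2.imread(f'pics/{n}.png')[220:340,270:390],(400,400),interpolation=cv2.INTER_CUBIC)
cv2.imwrite('pics/c9.png',np.hstack([f('scene9'),f('scene9b')]))"
```

```text
T mount [ 0.6483 -0.0223  0.012 ]
0.649 -0.024230395586963258
above t 20.96 pos [ 0.6491 -0.023   0.0999] F [ 0.4583  0.1405 -0.4815] M [-0.0154  0.0107  0.0124] w 0.9958
down t 22.28 pos [ 0.6497 -0.0244  0.0068] F [-0.1873 -0.443  -0.2755] M [-0.0185  0.0208 -0.0139] w 0.68
grip t 22.7 pos [ 0.6497 -0.0244  0.0072] F [-0.5547 -0.4024  6.4614] M [0.063  0.185  0.0143] w 0.3501
```

View pics/c9.png

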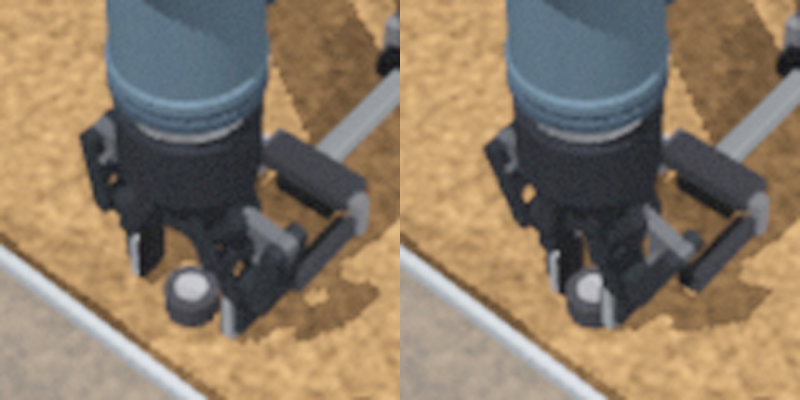

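```bash
python3 - <<'E'
from h import *
manip.line_to([.6495,-.0244,.11],rate=.15); st("lift")
manip.move_to([.4015,.247,.10],R(-np.pi/2))
manip.line_to([.4015,.247,.035],rate=.12); st("over")
save("scene","scene10")
E
python3 -c "
import cv2,numpy as np
f=lambda n:cv2.resize(cv2.imread(f'pics/{n}.png')[100:220,260:380],(600,600),interpolation=cv2.INTER_CUBIC)
cv2.imwrite('pics/c10.png',f('scene10'))"
```

```text
lift t 23.59 pos [ 0.6486 -0.0242  0.1089] F [ 0.7278  1.0101 -1.6905] M [ 0.0052 -0.049  -0.0269] w 0.3544
over t 25.66 pos [0.4022 0.2468 0.0352] F [ 0.8167 -0.1361 -0.6845] M [-0.007   0.0067  0.028 ] w 0.352
```

View pics/c10.png

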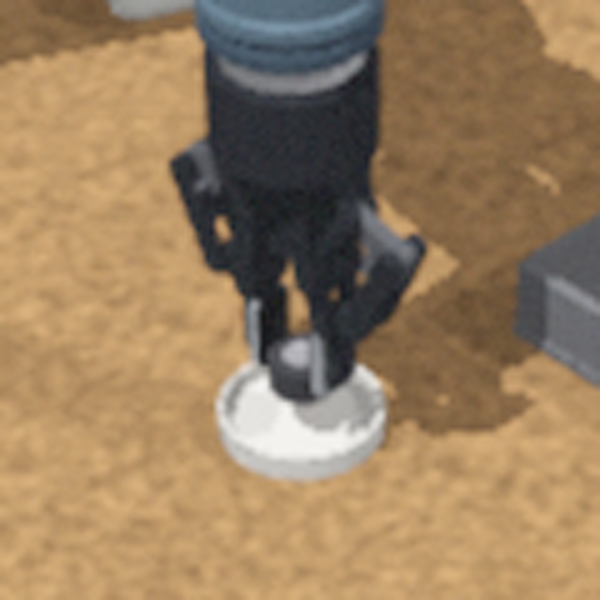

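```bash
python3 - <<'E'
from h import *
b=load("scene10");S=lambda x,y:(260+x/5-.4,100+y/5-.4)
print("mount top",world(b,*S(300,350),z=.046),"mid",world(b,*S(302,368),z=.037))
print("dish rim",world(b,*S(302,408),z=.014),"L/R",world(b,*S(217,408),z=.012),world(b,*S(387,408),z=.012))
E
```

```text
mount top [0.4018 0.2452 0.046 ] mid [0.4037 0.244  0.037 ]
dish rim [0.4045 0.2423 0.014 ] L/R [0.3712 0.2187 0.012 ] [0.4345 0.2694 0.012 ]
```

```bash
python3 - <<'E'
from h import *
manip.line_to([.4025,.2455,.0108],rate=.06); st("down")
manip.grip(.40); st("open")
manip.line_to([.4025,.2455,.05],rate=.1); st("up")
manip.grip(.6); manip.line_to([.4025,.2455,.16],rate=.25)
manip.goto_joints([-1.2,.259,1.535,0,1.348,-.2]); st("away")
save("scene","scene11");save("top","top11")
E
python3 -c "
import cv2,numpy as np
f=lambda n,a,b:cv2.resize(cv2.imread(f'pics/{n}.png')[a:a+90,b:b+90],(400,400),interpolation=cv2.INTER_CUBIC)
cv2.imwrite('pics/c11.png',np.hstack([f('scene11',135,275),f('top11',280,233)]))"
```

```text
down t 26.27 pos [0.4022 0.2454 0.0104] F [ 0.1496  0.0074 -0.4533] M [0.0762 0.0028 0.0084] w 0.3498
open t 26.49 pos [0.4026 0.2455 0.0109] F [-0.559   0.4646  0.9499] M [0.0135 0.0141 0.0087] w 0.4005
up t 27.03 pos [0.4025 0.2455 0.0501] F [ 0.5958 -0.4918 -0.4554] M [-0.0273  0.0237 -0.0148] w 0.3987
away t 30.48 pos [ 0.2992 -0.4613  0.231 ] F [-0.2954 -0.0356 -0.9923] M [ 0.0494 -0.0425 -0.0257] w 0.5994
```

View pics/c11.png

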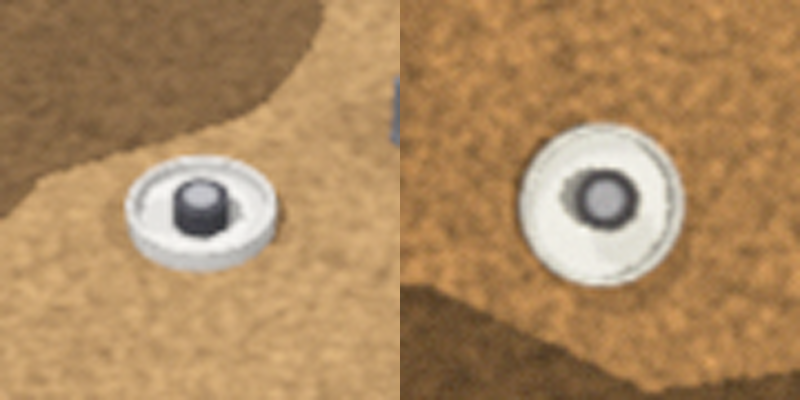

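View pics/scene11.png

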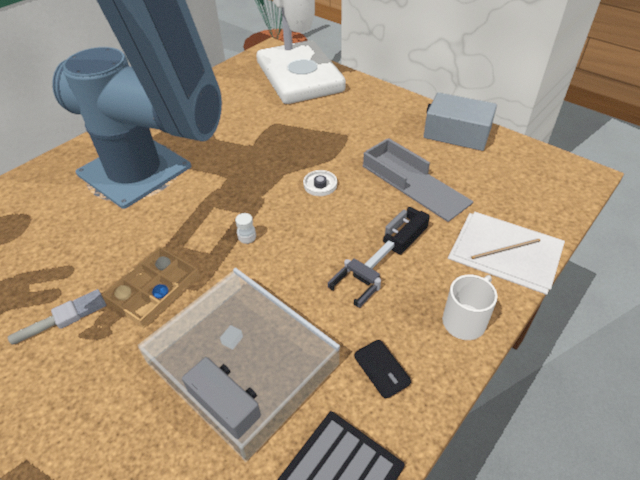

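View pics/top11.png

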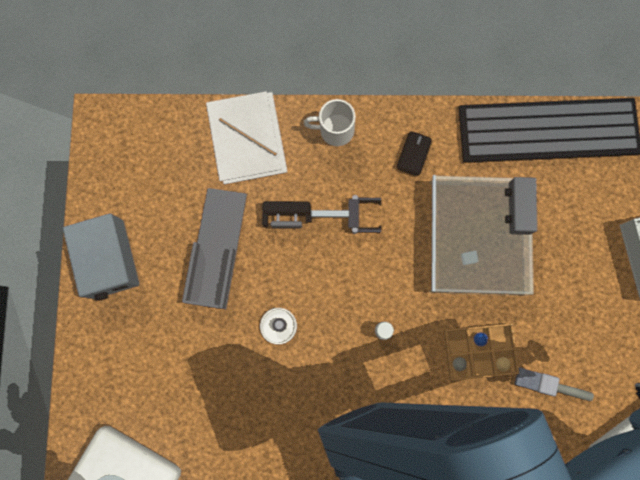

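The mount lies flat in the dish: scene (320,182), top (278,325). The reacher is flat on the desk at top (262–382, 215). The case at top (470,257) and the jar at top (385,330) are where they were. The arm is clear.

```bash
python3 -c "
from h import *
print(manip.hand_in())"
```

```text
the job is handed in; nothing more can be done
None
```

The job is done and handed in at about 30.5 s of the 61 s allowed; the interface reported no verdict.

**What I did:**
- I lifted the reacher from its cradle by the shaft, laid it flat in front of the shelf and let go.
- I took it again across handle and trigger at about 2 mm press and slid it under the shelf. The jaws closed on the mount with the trigger stopping at about 12 mm, within the expected 9 to 13 mm.
- I drew the mount fully out with the jaws still closed on it. Then I opened the jaws, slid the reacher back clear and released it lying flat.
- I picked up the mount with the gripper and set it in the dish.

**Last checks:**
- **Final pictures, both cameras:** the mount lies flat and near-central in the dish, and the reacher lies flat and free. The slide case and jar have not visibly moved, and the arm is clear of everything.
- **Forces:** the largest wrist force I read was about 10 N, though I only read it between moves.
- **Disagreement:** the two cameras differed by 3 to 6 mm at most points and about 9 mm at the dish. I worked from averages, measured mount to jaws and mount to dish within the same picture, and nothing missed.

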